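Tip out the bearing balls and light them with the torch

ROBOT

A 6-joint arm with a two-finger parallel gripper is mounted at the origin on the work surface. World frame = base frame: x ahead of the robot, y to its left, z up, the work surface at z = 0. Lengths are in mm, angles in degrees, forces in N, time in s.
With the tool pointing down it reaches from about 350 to 850 mm from the base axis. Payload 8.1 kg.
Tool frame: the origin (TCP) lies at the very end of the fingers, on their centre line; the grasp point (between the pads) lies 19 mm behind it (r.grip_depth is the distance from the TCP to the grasp point, in mm); y points along the fingers, z is the direction in which the jaws open and shut, and the axes are right-handed (so a half turn about y gives the same grasp; the last joint's range is limited). The gripper opens to 85 mm and grips with 20 to 120 N. Pads are 22 mm wide; open, the fingers measure 114 mm over their backs; the gripper's body (76 mm by 85 mm) begins 54 mm behind the grasp point. The pads swing forward as they close: fully open they stand 13 mm farther back than shut.
Start: joints at [-73.763, 7.471, 85.268, -0, 87.261, -4.893], TCP at [216.318, -559.653, 204.192] pointing down, gripper open.
Joint ranges: [-169.43, 169.43], [-51.17, 129.36], [1.28, 143.12], [-76.62, 256.62], [0, 156.53], [-152.29, 152.29]. Speed limits (degrees/s): [136.94, 136.94, 159.86, 180, 180, 180].

INTERFACE

Orientations are given as [roll, pitch, yaw] about the fixed x, y, z axes, in that order (R = Rz(yaw) Ry(pitch) Rx(roll)).
In Python, from bench import readout, eyes, r gives the robot as it stands. The module is installed in compiled form; this text tells all that it offers.
- The arm moves only by the tool move_arm, never from a script. Its argument "motion" is text: rows parted by semicolons, each of 6 numbers parted by spaces: the shift along the world's x, y, z in cm, then the turn, a rotation vector about the world's x, y, z in degrees. A call has 1 to 10 rows; each row is the pose to reach, as a shift and turn from the pose commanded when the call began; what a row does not reach only later rows make up. A row lasts 1/12 s, in which the tool goes at most 41.7 mm and 7.16 degrees, less where a joint would pass 70% of its speed; a pose out of reach is approached as far as the arm can. A call with a gripper value outside its range is refused whole. "fingers" is the finger opening in cm, from 0 to 8.54, set as the call begins (left out, the last holds). The fingers move at their own pace and stop on an object; "squeeze" is the grip in N (left out, the last holds). Time passes only in rows, so rows that repeat a pose let the fingers close. It gives the time, the measured TCP pose, the force and the opening at its end, in the units of the state.
- readout.sense(): the state, without advancing time (a new reading comes with each control period).
- eyes.snapshot(name): name is "scene" or "top"; returns a dict with "image" (480x640x3 uint8, blue, green, red), "fx", "fy", "cx", "cy" (pixels), "dist_coeffs" ([k1, k2, p1, p2, k3] as OpenCV has them; the pictures are not rectified), "world_to_cam" (4x4, takes a point from world to camera coordinates). Camera axes: x right, y down, z forward; pixel columns grow to the right and rows downward; lengths in mm; the calibration is good to about 2 mm. A picture is of the moment at which its call begins. There is no depth.
- r.hand_in(): hands the job in, once; it reports no verdict.
The state is a dict: "time": time; "joint_pos": joint angles; "qd": joint speeds; "joint_efforts": joint torques, N m; "tool_pos": TCP position; "tcp_rot": TCP orientation; "ft_force": force on the tool from outside, world axes, zero at the start; "wrist_torque": the same for the moment, N m; "finger_gap": finger opening in mm.
Only numpy, scipy, OpenCV 4.12 (cv2) and the standard library are available. Lean on these libraries where they do the work, as an engineer would, in place of code of your own. Each camera call takes 0.05 s, during which the arm holds its last target. There are 200 camera calls.

TASK

Lift the sample cup and pour all six steel balls into the examination tray, then stand the empty cup upright on the bench again and let go of it. After that draw the long torch out of its cradle and hold it slanting at about 45 degrees, tail up, with its lens roughly 10 cm from the middle of the tray floor and pointing at that middle, touching nothing but the gripper; finish while still holding it there. Leave the short torch, the magnifier, the jar and the bearing ring where they are.

Things in the scene. Friction and masses are not known exactly. Their poses are not given: they have to be found in the camera images.
- tray: Square open steel examination tray, fixed to the bench, 160 x 160 mm outside, 40 mm high, wall and floor 4 mm thick. Origin: centre of its underside, on the bench. z up; x and y along its sides.
- tray_in (a point): Centre of the tray's inner floor, 4 mm above the bench.
- cup: White sample cup upright left or right of the tray, the six balls in it. Outside a straight cylinder, diameter 60 mm, height 50 mm, 90 g empty. Inside a funnel: floor 8 mm above the underside, 39 mm across, widening to 55 mm at the rim (side 11 degrees off the axis): tipped 15 degrees past level it empties. Origin: centre of its underside; z along its axis to the mouth.
- cradle: Grey plastic torch cradle fixed on the other side of the tray from the cup: base plate 80 x 170 x 8 mm with two upright tubes (outside 46 mm, bore 40 mm, rims 70 mm and floors 13 mm above the bench), axes at y = +45 and -45 mm in its frame. Each holds one torch; which is in which varies. Origin: centre of its underside; y along the row of tubes, z up.
- torch: The long black torch, 165 mm long, 130 to 240 g. Head 36 mm in diameter for 46 mm from the lens, narrowing to a plain round barrel of 26 mm from 56 mm on to the tail. It stands loose, lens down, in one tube of the cradle, tail end 178 mm above the bench. Origin: centre of the lens face; z along its axis from lens to tail (up at the start); it shines along -z.
- short_torch: A bystander: the short black torch, same diameters, 100 mm long, lens down in the other tube with its tail end 113 mm above the bench. Origin: centre of its lens face. To be left in its tube.
- magnifier: A bystander: stand magnifier, round brass foot 72 mm in diameter, black lens barrel 52 mm in diameter on a post, 105 mm high, on the bench beyond the tray. Origin: centre of its underside.
- jar: A bystander: closed jar, 60 mm in diameter, 85 mm high, on the bench beyond the tray. Origin: centre of its underside.
- race: A bystander: dark steel bearing ring, 72 mm outside, 56 mm bore, 16 mm high, flat on the bench beyond the tray. Origin: centre of its underside.
- ball0_center (a point): Centre of steel ball 1 of 6, all alike: 12 mm in diameter, 10 g. All lie in the cup at the start.
- ball1_center (a point): Centre of steel ball 2 of 6, all alike: 12 mm in diameter, 10 g. All lie in the cup at the start.
- ball2_center (a point): Centre of steel ball 3 of 6, all alike: 12 mm in diameter, 10 g. All lie in the cup at the start.
- ball3_center (a point): Centre of steel ball 4 of 6, all alike: 12 mm in diameter, 10 g. All lie in the cup at the start.
- ball4_center (a point): Centre of steel ball 5 of 6, all alike: 12 mm in diameter, 10 g. All lie in the cup at the start.
- ball5_center (a point): Centre of steel ball 6 of 6, all alike: 12 mm in diameter, 10 g. All lie in the cup at the start.
There are look-alikes about, which are no part of the job. What is shaped like the torch but pink or white is not meant.

How it is judged (in metres and radians):
On the way, in this order (a step that is already met when the one before it is completed fails the run):
1. the cup is held in the gripper, raised and tipped to pour at the tray (contact force between the fingers and cup above 0.5 N and angle between cup's own z axis and vertical above 1.1 rad and height (world z) of cup above 0.05 m and horizontal distance between cup and tray below 0.16 m), for 0.1 s.
2. all six balls lie in the tray and the empty cup stands upright on the bench, released (x of ball0_center in the frame of tray between -0.08 and 0.08 m and y of ball0_center in the frame of tray between -0.08 and 0.08 m and height (world z) of each of ball0_center, ball1_center, ball2_center, ball3_center, ball4_center, ball5_center below 0.035 m and x of ball1_center in the frame of tray between -0.08 and 0.08 m and y of ball1_center in the frame of tray between -0.08 and 0.08 m and x of ball2_center in the frame of tray between -0.08 and 0.08 m and y of ball2_center in the frame of tray between -0.08 and 0.08 m and x of ball3_center in the frame of tray between -0.08 and 0.08 m and y of ball3_center in the frame of tray between -0.08 and 0.08 m and x of ball4_center in the frame of tray between -0.08 and 0.08 m and y of ball4_center in the frame of tray between -0.08 and 0.08 m and x of ball5_center in the frame of tray between -0.08 and 0.08 m and y of ball5_center in the frame of tray between -0.08 and 0.08 m and height (world z) of cup between -0.006 and 0.006 m and angle between cup's own z axis and vertical below 0.1 rad and contact force between the fingers and cup below 0.1 N and horizontal distance between cup and tray above 0.1 m), for 0.2 s.
3. the long torch is drawn up out of the cradle in the gripper (contact force between the fingers and torch above 1 N and height (world z) of torch above 0.072 m and contact force between torch and cradle below 0.1 N), for 0.1 s.
At the end, for the whole second after the job is handed in: Balls in the tray, cup upright (0.1 rad) on the bench, released. Long torch held still in the fingers alone, 27 to 62 degrees off vertical, tail up, lens over 30 mm up and 60 to 160 mm along its axis from the middle of the tray floor, which lies within 30 mm of the axis in its x and y (x of ball0_center in the frame of tray between -0.08 and 0.08 m and y of ball0_center in the frame of tray between -0.08 and 0.08 m and height (world z) of each of ball0_center, ball1_center, ball2_center, ball3_center, ball4_center, ball5_center below 0.035 m and x of ball1_center in the frame of tray between -0.08 and 0.08 m and y of ball1_center in the frame of tray between -0.08 and 0.08 m and x of ball2_center in the frame of tray between -0.08 and 0.08 m and y of ball2_center in the frame of tray between -0.08 and 0.08 m and x of ball3_center in the frame of tray between -0.08 and 0.08 m and y of ball3_center in the frame of tray between -0.08 and 0.08 m and x of ball4_center in the frame of tray between -0.08 and 0.08 m and y of ball4_center in the frame of tray between -0.08 and 0.08 m and x of ball5_center in the frame of tray between -0.08 and 0.08 m and y of ball5_center in the frame of tray between -0.08 and 0.08 m and height (world z) of cup between -0.006 and 0.006 m and angle between cup's own z axis and vertical below 0.1 rad and contact force between each of the fingers, torch and cup below 0.1 N and contact force between the fingers and torch above 1 N and angle between torch's own z axis and vertical between 0.48 and 1.09 rad and x of tray_in in the frame of torch between -0.03 and 0.03 m and y of tray_in in the frame of torch between -0.03 and 0.03 m and z of tray_in in the frame of torch between -0.16 and -0.06 m and height (world z) of torch above 0.03 m and contact force between torch and tray below 0.1 N and contact force between torch and cradle below 0.1 N and contact force between torch and short_torch below 0.1 N and contact force between torch and magnifier below 0.1 N and contact force between torch and jar below 0.1 N and contact force between torch and race below 0.1 N and linear speed of torch below 0.03 m/s and angular speed of torch below 0.2 rad/s); the arm keeps its last pose, push and grip.
It fails at once if the short torch is taken or knocked out of its tube (distance of short_torch from where it was at the start of the episode above 0.02 m or angle between short_torch's own z axis and vertical above 0.3 rad).
It fails at once if the magnifier is shifted by more than 20 mm or knocked over (distance of magnifier from where it was at the start of the episode above 0.02 m or angle between magnifier's own z axis and vertical above 0.3 rad).
It fails at once if the jar is shifted by more than 20 mm or knocked over (distance of jar from where it was at the start of the episode above 0.02 m or angle between jar's own z axis and vertical above 0.3 rad).
It fails at once if the bearing ring is shifted by more than 20 mm or knocked over (distance of race from where it was at the start of the episode above 0.02 m or angle between race's own z axis and vertical above 0.3 rad).
It also fails if it takes over 72 s, if anything falls off the work surface, if the arm or the gripper's body presses on something with over 40 N, if the wrist force passes 120 N, or if a joint passes its speed limit or range.

## Working session

There is one attempt and no reset: what is moved stays moved. The work goes in short steps, Python scripts to look and compute and a tool call to move; the robot and the scene stay as the last step left them, time stands still between calls to the robot, and variables do not carry over. Pictures are saved under pics/ and viewed, about 8 in all and at most 12, crops included, and the job is handed in when it is done.

Besides the shell and the picture viewer there is one more tool, called after "Request:" as a command line: name --argument value ..., lists and objects as JSON in quotes. move_arm: Moves the arm, as the interface text tells. Its arguments: {"type":"object","properties":{"motion":{"type":"string"},"fingers":{"type":"number"},"squeeze":{"type":"number"}},"required":["motion"]}

```bash
mkdir -p pics; cat > h.py <<'E'
import numpy as np, cv2
from bench import readout, eyes, r
def snap(n,f=None):
    s=eyes.snapshot(n)
    if f: cv2.imwrite('pics/'+f,s['image'])
    return s
def K(s): return np.array([[s['fx'],0,s['cx']],[0,s['fy'],s['cy']],[0,0,1.]])
def ray(s,u,v):
    p=cv2.undistortPoints(np.array([[[u,v]]],float),K(s),np.array(s['dist_coeffs'],float))[0,0]
    T=np.array(s['world_to_cam']);R=T[:3,:3]
    return -R.T@T[:3,3], R.T@np.array([p[0],p[1],1])
def onz(s,u,v,z):
    o,d=ray(s,u,v); return o+d*(z-o[2])/d[2]
def proj(s,P):
    T=np.array(s['world_to_cam'],float)
    return cv2.projectPoints(np.array(P,float).reshape(-1,3),cv2.Rodrigues(T[:3,:3])[0],T[:3,3],K(s),np.array(s['dist_coeffs'],float))[0][:,0]
E
python3 - <<'E'
from h import *
for n in('scene','top'):
    s=snap(n,n+'0.png'); o,_=ray(s,320,240); print(n,o,onz(s,320,240,0))
print(readout.sense())
E
```

```text
scene [1246.99006709  485.64701222  594.10879217] [555.51473203 -15.23080222   0.        ]
top [ 395.40560304  -12.66808754 1090.48836116] [625.15033899 -33.10233361   0.        ]
{'time': 0.1, 'joint_pos': array([-7.37636336e+01,  7.51085975e+00,  8.53241840e+01,  9.56180594e-04,
        8.72614409e+01, -4.89465619e+00]), 'qd': array([ 0.01608755, -0.12679309, -0.09512512,  0.0100121 , -0.09576996,
        0.03676674]), 'joint_efforts': array([ 2.16536122e-03, -5.70951283e+01, -5.01940334e+01, -3.01623959e-05,
        8.17789376e-03,  2.78131967e-05]), 'tool_pos': array([ 216.15917052, -559.12418176,  203.23758104]), 'tcp_rot': array([-9.00960514e+01,  9.18398307e-03, -1.58869032e+02]), 'ft_force': array([-0.03738301, -1.15687116,  0.2852973 ]), 'wrist_torque': array([-0.02481688, -0.01012275, -0.00127829]), 'finger_gap': 85.90087134138449}
```

View pics/scene0.png

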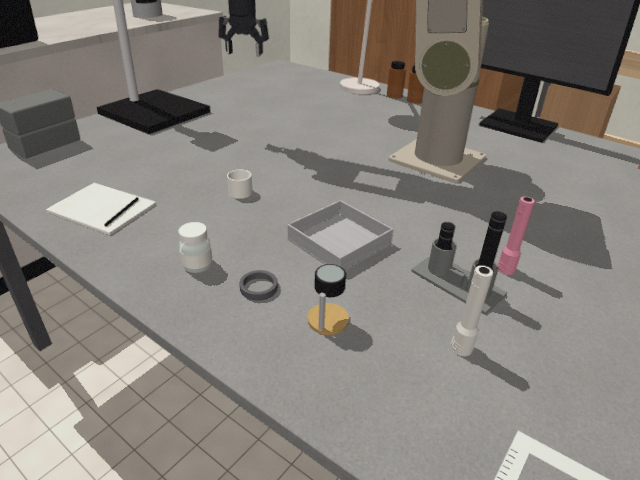

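View pics/top0.png

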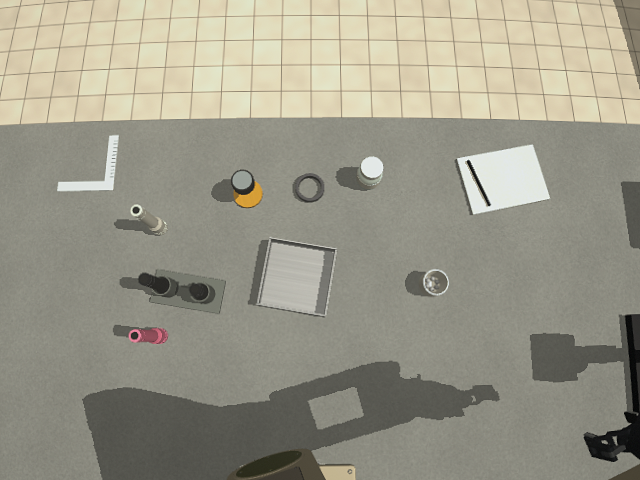

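The top view shows the cup at (435,282), the tray at (297,277) and the cradle at (187,291). There are three long torch shapes: black in the cradle with its tail at (147,279), white at (150,222) and pink at (148,336). Only the black one fits, and the short torch stands at (200,291). Next I'll take an enlarged crop to confirm this and get measurements.

```bash
python3 - <<'E'
from h import *
s=snap('top'); im=s['image']
a=cv2.resize(im[250:330,110:240],None,fx=6,fy=6,interpolation=cv2.INTER_CUBIC)[:, :780]
b=cv2.resize(im[262:304,405:465],None,fx=6,fy=6,interpolation=cv2.INTER_CUBIC)
a[-b.shape[0]:,-b.shape[1]:]=b   # cup inset
cv2.imwrite('pics/crop1.png',a)
c=[onz(s,*p,40)[:2] for p in((270,238),(336,249),(325,317),(257,305))]
print('tray',np.mean(c,0),[np.linalg.norm(c[i]-c[i-1]) for i in range(4)],[np.degrees(np.arctan2(*(c[i]-c[i-1])[::-1])) for i in range(4)])
# cup
g=cv2.cvtColor(im,cv2.COLOR_BGR2GRAY)
m=(g[255:310,400:470]>150).astype(np.uint8)
cs,_=cv2.findContours(m,cv2.RETR_EXTERNAL,cv2.CHAIN_APPROX_NONE)
c0=max(cs,key=cv2.contourArea); print('cup',cv2.boundingRect(c0),cv2.minEnclosingCircle(c0))
(x,y),rad=cv2.minEnclosingCircle(c0); print(onz(s,x+400,y+255,50),np.linalg.norm(onz(s,x+400-rad,y+255,50)-onz(s,x+400+rad,y+255,50)))
for n,p,z in(('tail',(147,279),178),('short',(200,289),113),('magn',(246,193),0),('jar',(371,165),85),('race',(309,187),8),('pink',(135,336),165),('white',(137,211),165)): print(n,onz(s,*p,z))
c=[onz(s,*p,8)[:2] for p in((156,269),(226,280),(219,313),(149,301))]
print('cradle',np.mean(c,0),[np.linalg.norm(c[i]-c[i-1]) for i in range(4)],np.degrees(np.arctan2(*(c[1]-c[0])[::-1])))
E
```

```text
tray [530.62964829  21.21682158] [np.float64(158.03081870178625), np.float64(156.0959863095853), np.float64(158.68959638050518), np.float64(156.69557048631646)] [np.float64(-10.072100538898974), np.float64(-99.92122939685461), np.float64(170.1445085699082), np.float64(79.83772551079363)]
cup (23, 14, 26, 27) ((35.3636360168457, 26.81818199157715), 13.674290657043457)
[ 515.55258622 -295.46810792   50.        ] 63.609163253393646
tail [508.92578393 319.8183237  178.        ]
short [495.57039851 226.28335361 113.        ]
magn [745.23430766 149.49202136   0.        ]
jar [ 784.78182602 -151.58838914   85.        ]
race [757.19712859  -6.96131177   8.        ]
pink [395.28668967 342.71478334 165.        ]
white [654.94640396 356.28775353 165.        ]
cradle [502.37439739 282.54202356] [np.float64(77.69487957434407), np.float64(172.6211259541578), np.float64(78.98407222988104), np.float64(171.09782273454474)] -98.85138325866075
```

View pics/crop1.png

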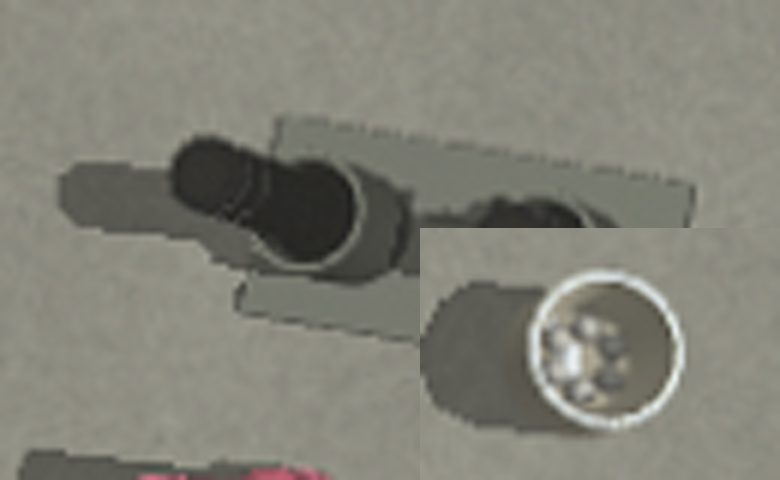

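The crop confirms it: the black long torch has its tail at about (144.7,279), and the short one stands in the right-hand tube. The cup holds the balls. I'll now cross-check with the scene view and plan the first approach.

```bash
cat >> h.py <<'E'
from scipy.spatial.transform import Rotation as Ro
def plan(tcp,az,tilt,jaw_az_rel=-90):
    """tool tilted 'tilt' deg outward from down along azimuth az; jaw at az+jaw_az_rel before tilting"""
    st=readout.sense(); R0=Ro.from_euler('xyz',st['tcp_rot'],degrees=True)
    Rd=Ro.from_euler('xyz',[-90,0,az+jaw_az_rel-90],degrees=True)   # down, jaw azimuth
    a=np.radians(az); t=np.array([-np.sin(a),np.cos(a),0])
    Rt=Ro.from_rotvec(-np.radians(tilt)*t)*Rd
    u=Rt.apply([0,1,0])
    return (np.array(tcp)-st['tool_pos'])/10,(Rt*R0.inv()).as_rotvec(degrees=True),u
E
python3 - <<'E'
from h import *
np.set_printoptions(precision=2,suppress=True)
s=snap('scene')
print('scene proj cup base/top',proj(s,[[515.5,-295.5,0],[515.5,-295.5,50]]),'tail',proj(s,[[509,323,178],[509,327,178]]),'tray',proj(s,[530.6,21.2,40]))
t=snap('top'); print('tail',onz(t,144.7,279.2,178))
a=np.radians(-35);d=np.array([np.cos(a),np.sin(a),0]);c=np.array([515.5,-295.5,30])
u=np.sin(np.radians(40))*d+[0,0,-np.cos(np.radians(40))]
for back in(110,0):print(plan(c+u*(24-back),-35,40))
E
```

```text
scene proj cup base/top [[240.81 192.49]
 [239.56 174.71]] tail [[498.38 214.33]
 [500.64 215.13]] tray [[341.34 225.58]]
tail [508.51 324.57 178.  ]
(array([ 25.4 ,  29.56, -10.78]), array([ -5.07, -41.27, -53.78]), array([ 0.53, -0.37, -0.77]))
(array([ 31.19,  25.5 , -19.21]), array([ -5.07, -41.27, -53.78]), array([ 0.53, -0.37, -0.77]))
```

Request:
move_arm --motion "6 7 0 -1 -10 -13;12 14 0 -2 -20 -26;18 20 -2 -4 -30 -40;22 26 -6 -5.07 -41.27 -53.78;25.4 29.56 -10.78 -5.07 -41.27 -53.78;25.4 29.56 -10.78 -5.07 -41.27 -53.78;25.4 29.56 -10.78 -5.07 -41.27 -53.78;25.4 29.56 -10.78 -5.07 -41.27 -53.78;25.4 29.56 -10.78 -5.07 -41.27 -53.78;25.4 29.56 -10.78 -5.07 -41.27 -53.78" --fingers 8.54

```text
time: 1.08
tool_pos: [450.7, -289.8, 106.5]
tcp_rot: [-88.5, 37.5, 148.1]
ft_force: [0.1, -1.1, -1.2]
finger_gap: 85.3
```

Request:
move_arm --motion "0 0 0 0 0 0;0 0 0 0 0 0;0 0 0 0 0 0"

```text
time: 1.33
tool_pos: [451.1, -292.8, 109.4]
tcp_rot: [-88.2, 37.4, 148.6]
ft_force: [0.2, -0.2, 1.5]
finger_gap: 85.6
```

```bash
python3 - <<'E'
from h import *
np.set_printoptions(precision=2,suppress=True)
t=snap('top','pre.png'); print(readout.sense()['joint_pos'])
a=np.radians(-35);d=np.array([np.cos(a),np.sin(a),0]);c=np.array([515.5,-295.5,30])
u=np.sin(np.radians(40))*d+[0,0,-np.cos(np.radians(40))]
print(plan(c+u*24,-35,40))
s=snap('scene'); 
cv2.imwrite('pics/pre_c.png',np.hstack([cv2.resize(t['image'][180:380,340:540],(400,400)),cv2.resize(s['image'][60:260,140:340],(400,400))]))
E
```

```text
[-41.73 -38.39 141.61   6.85  39.72  76.61]
(array([ 7.71, -1.07, -9.83]), array([-0.21, -2.92, -2.33]), array([ 0.53, -0.37, -0.77]))
```

View pics/pre_c.png

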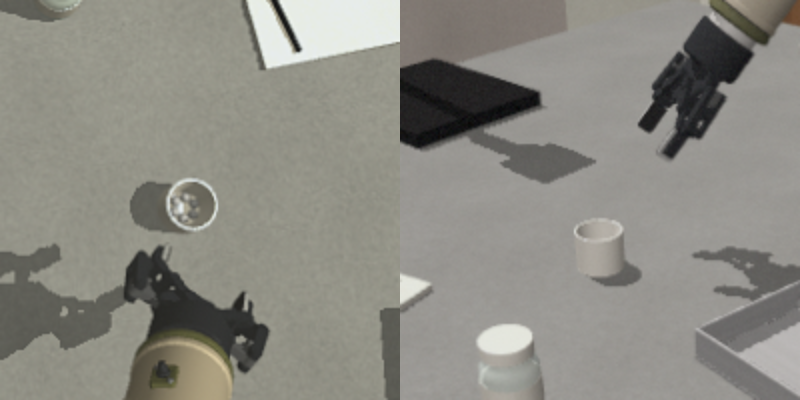

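The crop shows the fingers short of the cup, lined up with it and open. The elbow is close to its limit (j3 = 141.6), so I'll go over the cup first and descend vertically.

Request:
move_arm --motion "3 -0.5 0 -0.2 -2.9 -2.3;6 -1 -0.5 -0.2 -2.9 -2.3;7.7 -1.1 -1 -0.2 -2.9 -2.3;7.7 -1.1 -1 -0.2 -2.9 -2.3;7.7 -1.1 -1 -0.2 -2.9 -2.3"

```text
time: 1.85
tool_pos: [527.5, -304.7, 98.1]
tcp_rot: [-90.0, 39.8, 144.9]
ft_force: [0.4, 0.4, 0.0]
finger_gap: 85.3
```

```bash
python3 - <<'E'
from h import *
np.set_printoptions(precision=2,suppress=True)
print(readout.sense()['joint_pos'])
a=np.radians(-35);d=np.array([np.cos(a),np.sin(a),0]);c=np.array([515.5,-295.5,30])
u=np.sin(np.radians(40))*d+[0,0,-np.cos(np.radians(40))]
print(plan(c+u*24,-35,40))
E
```

```text
[-34.71 -21.41 133.2   -0.43  28.42  90.67]
(array([ 0.07,  0.04, -8.64]), array([-0.14, -0.15,  0.06]), array([ 0.53, -0.37, -0.77]))
```

Request:
move_arm --motion "0 0 -2 0 0 0;0 0 -4 0 0 0;0.1 0 -6 0 0 0;0.1 0 -7.5 0 0 0;0.1 0 -8.6 0 0 0;0.1 0 -8.6 0 0 0;0.1 0 -8.6 0 0 0"

```text
time: 2.43
tool_pos: [527.7, -304.4, 12.5]
tcp_rot: [-90.1, 39.9, 144.8]
ft_force: [-0.8, -0.7, 0.3]
finger_gap: 85.7
```

Request:
move_arm --motion "0 0 0 0 0 0;0 0 0 0 0 0;0 0 0 0 0 0;0 0 0 0 0 0;0 0 0 0 0 0;0 0 0 0 0 0;0 0 0 0 0 0;0 0 0 0 0 0" --fingers 4.5 --squeeze 50

```text
time: 3.1
tool_pos: [530.8, -305.1, 15.4]
tcp_rot: [-90.1, 40.2, 144.9]
ft_force: [1.1, -3.9, 5.8]
finger_gap: 57.5
```

Request:
move_arm --motion "0 0 1 0 0 0;0 0 2 0 0 0;0 0 4 0 0 0;0 0 4 0 0 0;0 0 4 0 0 0" --squeeze 60

```text
time: 3.52
tool_pos: [529.3, -303.7, 53.4]
tcp_rot: [-90.1, 40.0, 144.9]
ft_force: [0.0, -0.2, -1.2]
finger_gap: 57.2
```

```bash
python3 - <<'E'
from h import *
np.set_printoptions(precision=2,suppress=True)
st=readout.sense();print(st['joint_pos'],st['ft_force'],st['finger_gap'])
t=snap('top'); s=snap('scene')
print(proj(t,st['tool_pos']),proj(s,st['tool_pos']))
cv2.imwrite('pics/lift.png',np.hstack([cv2.resize(t['image'][230:330,390:490],(400,400)),cv2.resize(s['image'][130:230,190:290],(400,400))]))
E
```

```text
[-34.48 -15.62 134.35  -0.79  21.26  91.19] [ 0.   -0.18 -1.22] 57.24703038988431
[[438.98 275.64]] [[233.06 174.48]]
```

View pics/lift.png

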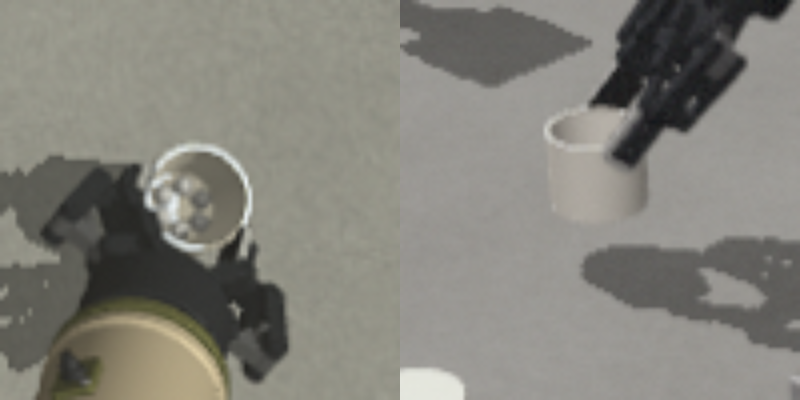

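```bash
python3 - <<'E'
from h import *
np.set_printoptions(precision=2,suppress=True)
t=snap('top'); s=snap('scene')
for z in(70,80,90): print(z,onz(t,390+200/4,230+197/4,z), proj(s,onz(t,390+200/4,230+197/4,z)), 'scene rim at',190+597/4-100,130+132/4)
E
```

```text
70 [ 518.93 -300.95   70.  ] [[236.45 167.22]] scene rim at 239.25 163.0
80 [ 517.72 -298.12   80.  ] [[237.36 163.66]] scene rim at 239.25 163.0
90 [ 516.51 -295.3    90.  ] [[238.28 160.06]] scene rim at 239.25 163.0
```

The cup is held, but behind its axis (the gap is 57 instead of 60), because the pads stand farther back when open. I'll set it down and regrip 9 mm further out.

Request:
move_arm --motion "0 0 -1.5 0 0 0;0 0 -3 0 0 0;0 0 -3.8 0 0 0;0 0 -3.9 0 0 0;0 0 -3.9 0 0 0"

```text
time: 4.13
tool_pos: [528.5, -303.2, 12.4]
tcp_rot: [-90.1, 39.8, 144.9]
ft_force: [0.0, 0.7, 0.2]
finger_gap: 56.8
```

Request:
move_arm --motion "0 0 0 0 0 0;0 0 0 0 0 0;0 0 0 0 0 0;0 0 0 0 0 0;0.4 -0.25 -0.1 0 0 0;0.75 -0.5 -0.2 0 0 0;0.75 -0.5 -0.2 0 0 0" --fingers 8.54

```text
time: 4.72
tool_pos: [537.3, -309.3, 12.2]
tcp_rot: [-90.1, 40.0, 144.9]
ft_force: [-0.4, -0.2, 0.7]
finger_gap: 85.2
```

Request:
move_arm --motion "0 0 0 0 0 0;0 0 0 0 0 0;0 0 0 0 0 0;0 0 0 0 0 0;0 0 0 0 0 0;0 0 0 0 0 0;0 0 0 0 0 0;0 0 0 0 0 0" --fingers 4.5 --squeeze 60

```text
time: 5.38
tool_pos: [536.8, -308.8, 12.2]
tcp_rot: [-90.1, 40.0, 144.9]
ft_force: [2.0, -1.5, 2.9]
finger_gap: 58.1
```

```bash
cat >> h.py <<'E'
def tcp_for(P,az,tilt,off_r=-22.5,off_z=13,tilt0=40):
    """TCP so that cup centre is at P; offset given as (radial,z) at tool tilt tilt0"""
    a=np.radians(az); b=np.radians(tilt-tilt0)   # + = outward
    # tilting outward: down->outward; so z->-r ; r->z
    r_=off_r*np.cos(b)-off_z*np.sin(b); z_=off_r*np.sin(b)+off_z*np.cos(b)
    return np.array(P)-[r_*np.cos(a),r_*np.sin(a),z_]
E
python3 - <<'E'
from h import *
np.set_printoptions(precision=2,suppress=True)
print(tcp_for((516.5,-297,25),-35,40))
for P,az,t in(((516.5,-297,120),-35,0),((500,22,120),-4,0),((500,22,100),-4,-30),((500,22,95),-4,-65)):
    T=tcp_for(P,az,t); print(T,plan(T,az,t))
E
```

```text
[ 534.93 -309.91   12.  ]
[ 523.77 -302.09   95.58] (array([-1.3 ,  0.67,  8.34]), array([22.89, 32.79,  0.04]), array([-0., -0., -1.]))
[508.86  21.38  95.58] (array([-2.79, 33.02,  8.34]), array([13.45, 38.17, 29.76]), array([-0., -0., -1.]))
[495.49  22.32  74.41] (array([-4.13, 33.12,  6.22]), array([23.57, 66.72, 27.07]), array([-0.5 ,  0.03, -0.87]))
[481.66  23.28  76.63] (array([-5.51, 33.21,  6.44]), array([35.34, 99.89, 21.81]), array([-0.9 ,  0.06, -0.42]))
```

Lift, then tip the tool to vertical (cup tilted 40°), then carry it to the tray.

Request:
move_arm --motion "0 0 2 0 0 0;0 0 4 3 4 0;-0.5 0.2 5.5 7 10 0;-0.8 0.4 7 11 16 0;-1 0.5 8.3 15 21.5 0;-1.3 0.7 8.3 19 27 0;-1.3 0.7 8.3 22.9 32.8 0;-1.3 0.7 8.3 22.9 32.8 0"

```text
time: 6.05
tool_pos: [523.5, -302.3, 90.6]
tcp_rot: [-90.0, -0.8, 144.9]
ft_force: [-0.5, 0.3, -4.1]
finger_gap: 58.0
```

Request:
move_arm --motion "-0.1 3 1 0 0 3;-0.2 6 1 0 0 6;-0.4 9.5 1 0 0 9;-0.6 13 1 0 0 12;-0.8 16.5 1 0 0 15;-1 20 1 0 0 18;-1.2 23.5 1 0 0 22;-1.3 27 1 0 0 25;-1.4 30 1 0 0 28;-1.5 32.4 1 0 0 31"

```text
time: 6.88
tool_pos: [506.6, 24.9, 103.6]
tcp_rot: [-90.0, -0.1, 176.2]
ft_force: [0.3, -0.5, -1.1]
finger_gap: 58.3
```

Request:
move_arm --motion "0 0 0 0 0 0;0 0 0 0 0 0"

```text
time: 7.05
tool_pos: [507.0, 23.6, 103.7]
tcp_rot: [-90.0, -0.1, 176.1]
ft_force: [-0.2, -0.8, -1.6]
finger_gap: 58.1
```

```bash
python3 - <<'E'
from h import *
np.set_printoptions(precision=2,suppress=True)
st=readout.sense();print(st['joint_pos'],st['tool_pos'],st['ft_force'])
t=snap('top'); s=snap('scene')
cv2.imwrite('pics/over.png',np.hstack([cv2.resize(t['image'][200:350,220:370],(400,400)),cv2.resize(s['image'][130:280,270:420],(400,400))]))
for P,az,t in(((500,22,100),-4,-30),((500,22,95),-4,-65)):
    T=tcp_for(P,az,t); print(T,plan(T,az,t))
E
```

```text
[ -3.11  -2.69 106.42  -0.02  76.36  90.8 ] [507.04  23.64 103.67] [-0.21 -0.85 -1.61]
[495.49  22.32  74.41] (array([-1.21,  0.03, -2.96]), array([ 2.14, 29.84,  0.06]), array([-0.5 ,  0.03, -0.87]))
[481.66  23.28  76.63] (array([-2.6 ,  0.13, -2.74]), array([ 4.6 , 64.75,  0.04]), array([-0.9 ,  0.06, -0.42]))
```

View pics/over.png

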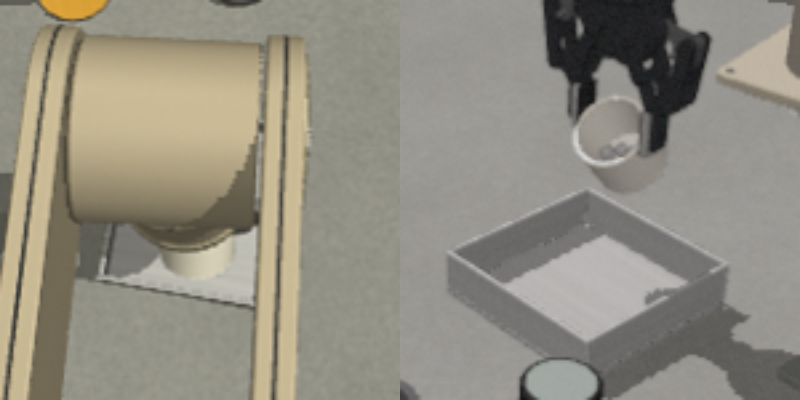

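The view shows the cup over the tray, tipped 40° outward with its mouth above the floor. Now I pour.

Request:
move_arm --motion "-0.2 0 -0.5 0.4 5 0;-0.5 0 -1 0.8 10 0;-0.7 0 -1.6 1.2 16 0;-0.9 0 -2.2 1.6 22 0;-1.2 0 -2.9 2.1 29.8 0;-1.3 0 -2.9 2.4 34 0;-1.5 0 -2.9 2.7 38 0;-1.7 0 -2.9 3 42 0;-1.9 0 -2.9 3.3 46 0;-2.1 0 -2.8 3.6 50 0"

```text
time: 7.98
tool_pos: [487.5, 20.9, 76.0]
tcp_rot: [-90.1, -50.4, 175.8]
ft_force: [-0.4, 0.1, -2.1]
finger_gap: 57.9
```

Request:
move_arm --motion "-0.1 0 0 0.2 3 0;-0.3 0 0 0.4 6 0;-0.4 0 0 0.6 9 0;-0.5 0 0.1 0.8 12 0;-0.5 0 0.1 1 15 0;-0.6 0 0.1 1.2 18 0;-0.6 0 0.1 1.2 18 0;-0.6 0 0.1 1.2 18 0;-0.6 0 0.1 1.2 18 0;-0.6 0 0.1 1.2 18 0"

```text
time: 8.82
tool_pos: [482.0, 22.0, 78.5]
tcp_rot: [-89.9, -68.0, 175.8]
ft_force: [-0.7, -0.4, 0.2]
finger_gap: 58.1
```

Request:
move_arm --motion "0 0 0 0 0 0;0 0 0 0 0 0;0 0 0 0 0 0;0 0 0 0 0 0;0 0 0 0 0 0"

```text
time: 9.23
tool_pos: [481.4, 22.5, 77.8]
tcp_rot: [-89.9, -68.2, 175.9]
ft_force: [-0.4, -0.4, -1.1]
finger_gap: 57.9
```

```bash
python3 - <<'E'
from h import *
np.set_printoptions(precision=2,suppress=True)
st=readout.sense();print(st['joint_pos'],st['tool_pos'],st['ft_force'])
s=snap('scene')
cv2.imwrite('pics/pour.png',cv2.resize(s['image'][130:280,270:420],(600,600),interpolation=cv2.INTER_CUBIC))
E
```

```text
[ -3.69  67.04  41.99   0.5  139.17  90.54] [481.45  22.49  77.85] [-0.44 -0.37 -1.15]
```

View pics/pour.png

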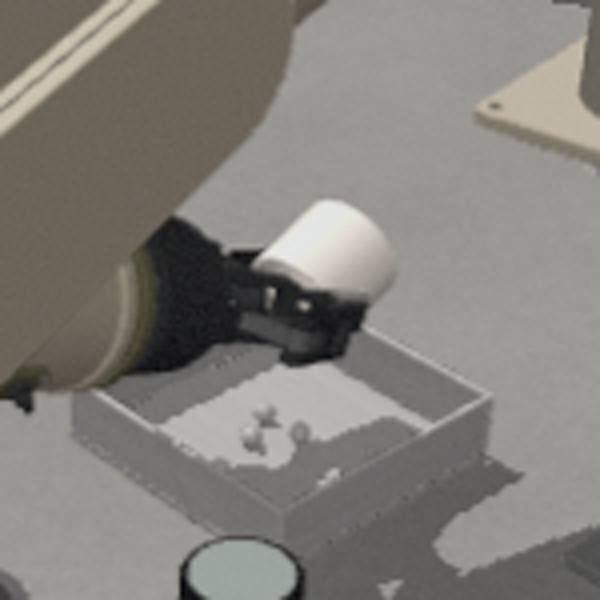

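The balls are rolling in the tray, with at least four visible. I'll give it a bit more tilt to make sure, then go back.

Request:
move_arm --motion "0 0 0.5 0.25 3.5 0;-0.1 0 1 0.5 7 0;-0.1 0 1 0.5 7 0;-0.1 0 1 0.5 7 0;-0.1 0 1 0.5 7 0;-0.1 0 1 0.5 7 0"

```text
time: 9.78
tool_pos: [480.8, 22.4, 88.1]
tcp_rot: [-89.9, -75.1, 175.9]
ft_force: [0.4, 1.1, -0.1]
finger_gap: 58.1
```

Request:
move_arm --motion "0.2 0 0.3 -0.5 -7 0;0.5 0 0.6 -1 -14 0;0.8 0 0.9 -1.5 -21 0;1.1 0 1.2 -2 -28 0;1.4 0 1.5 -2.5 -35 0;1.8 0 1.8 -3 -42 0;2.1 0 2 -3.5 -49 0;2.3 0 2 -4 -56 0;2.5 0.1 2 -4.8 -63 0;2.6 0.1 2 -5.3 -70 0"

```text
time: 10.62
tool_pos: [508.2, 23.4, 110.4]
tcp_rot: [-89.7, -4.4, 175.7]
ft_force: [0.1, -0.1, 0.4]
finger_gap: 58.1
```

Request:
move_arm --motion "0 0 0 -0.2 -4 0;0 0 0 -0.2 -4 0;0.2 -3 1 -0.2 -4 -3;0.4 -6 1 -0.2 -4 -6;0.6 -9.5 1 -0.2 -4 -9;0.8 -13 1 -0.2 -4 -12;1 -16.5 1 -0.2 -4 -15;1.2 -20 1 -0.2 -4 -19;1.4 -24 1 -0.2 -4 -23;1.6 -28 1 -0.2 -4 -27"

```text
time: 11.45
tool_pos: [522.7, -258.7, 118.4]
tcp_rot: [-90.8, -1.3, 148.6]
ft_force: [2.1, -0.2, -0.4]
finger_gap: 58.0
```

```bash
python3 - <<'E'
from h import *
np.set_printoptions(precision=2,suppress=True)
st=readout.sense();print(st['joint_pos'],st['tool_pos'],st['tcp_rot'],st['ft_force'])
for z in(80,45,26):
    T=tcp_for((514,-297,z),-35,40); print(T,plan(T,-35,40))
t=snap('top')
cv2.imwrite('pics/balls.png',cv2.resize(t['image'][230:325,245:345],None,fx=6,fy=6,interpolation=cv2.INTER_CUBIC))
E
```

```text
[-31.88   9.29  92.38   0.78  79.59  89.39] [ 522.71 -258.7   118.38] [-90.77  -1.25 148.58] [ 2.13 -0.15 -0.4 ]
[ 532.43 -309.91   67.  ] (array([ 0.97, -5.12, -5.14]), array([-23.22, -34.11,  -3.69]), array([ 0.53, -0.37, -0.77]))
[ 532.43 -309.91   32.  ] (array([ 0.97, -5.12, -8.64]), array([-23.22, -34.11,  -3.69]), array([ 0.53, -0.37, -0.77]))
[ 532.43 -309.91   13.  ] (array([  0.97,  -5.12, -10.54]), array([-23.22, -34.11,  -3.69]), array([ 0.53, -0.37, -0.77]))
```

View pics/balls.png

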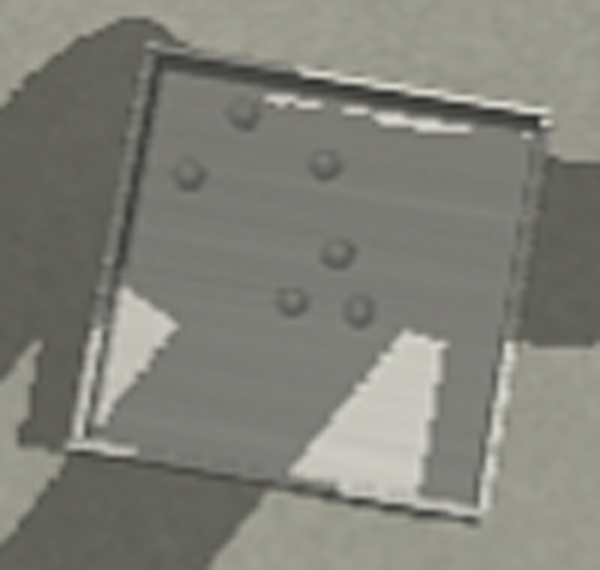

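All six balls are in the tray, at crop positions (243,112), (188,175), (325,163), (338,253), (292,300) and (358,310). Now I set the cup down.

Request:
move_arm --motion "0.1 -0.7 -0.7 -3.3 -4.9 -0.5;0.3 -1.5 -1.5 -6.6 -9.8 -1;0.4 -2.2 -2.2 -10 -14.6 -1.6;0.6 -3 -3 -13.3 -19.5 -2.1;0.7 -3.8 -3.8 -16.6 -24.4 -2.6;0.9 -4.5 -4.5 -20 -29.2 -3.2;1 -5.1 -5.1 -23.2 -34.1 -3.7;1 -5.1 -5.1 -23.2 -34.1 -3.7;1 -5.1 -5.1 -23.2 -34.1 -3.7;1 -5.1 -5.1 -23.2 -34.1 -3.7"

```text
time: 12.33
tool_pos: [534.0, -308.7, 69.2]
tcp_rot: [-89.8, 40.0, 145.2]
ft_force: [0.1, -0.7, 1.0]
finger_gap: 58.2
```

```bash
python3 - <<'E'
from h import *
np.set_printoptions(precision=2,suppress=True)
T=tcp_for((514,-297,25),-35,40); print(T,plan(T,-35,40)); print(readout.sense()['tool_pos'])
E
```

```text
[ 532.43 -309.91   12.  ] (array([-0.16, -0.12, -5.72]), array([ 0.08, -0.09, -0.13]), array([ 0.53, -0.37, -0.77]))
[ 533.99 -308.69   69.22]
```

Request:
move_arm --motion "0 0 -2 0 0 0;0 0 -4 0 0 0;0 0 -5 0 0 0;0 0 -5.4 0 0 0;0 0 -5.6 0 0 0;0 0 -5.7 0 0 0;0 0 -5.7 0 0 0"

```text
time: 12.92
tool_pos: [534.6, -309.0, 12.4]
tcp_rot: [-89.9, 40.2, 145.2]
ft_force: [1.6, -0.4, 1.9]
finger_gap: 58.3
```

```bash
python3 - <<'E'
from h import *
s=snap('scene'); m=s['image'][140:240,190:290]
cv2.imwrite('pics/place.png',cv2.resize(m,(600,600),interpolation=cv2.INTER_CUBIC))
E
```

```text
(no output)
```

View pics/place.png

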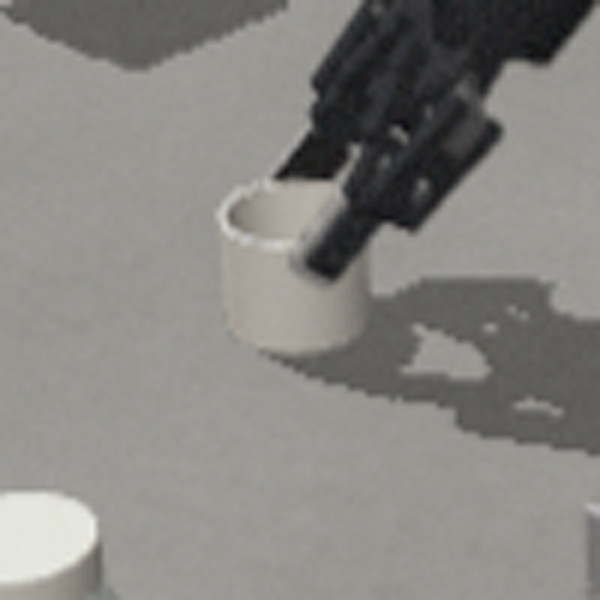

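The cup stands upright on the bench. I release it, rise, and plan the torch grasp.

Request:
move_arm --motion "0 0 0 0 0 0;0 0 0 0 0 0;0 0 0 0 0 0;0 0 0 0 0 0;0 0 0 0 0 0;0 0 2 0 0 0;0 0 5 0 0 0;0 0 8 0 0 0;0 0 12 0 0 0;0 0 14 0 0 0" --fingers 8.54

```text
time: 13.8
tool_pos: [533.8, -308.5, 155.4]
tcp_rot: [-89.9, 40.3, 145.2]
ft_force: [1.0, -0.5, 1.3]
finger_gap: 85.4
```

Request:
move_arm --motion "0 0 3 3 5 0;0 0 6 7 10 0;0 0 9 11 15 0;0 0 12 14 20 0;0 0 14 18 26 0;0 0 16 23 33 0;0 0 16 23 33 0;0 0 16 23 33 0"

```text
time: 14.47
tool_pos: [533.7, -308.9, 309.3]
tcp_rot: [-89.9, -0.4, 145.2]
ft_force: [1.2, 0.1, -1.4]
finger_gap: 85.3
```

```bash
python3 - <<'E'
from h import *
np.set_printoptions(precision=2,suppress=True)
st=readout.sense();print(st['joint_pos'],st['tool_pos'],st['tcp_rot'])
for P in((508.8,325.5,260),(508.8,325.5,115)):print(plan(P,28,0,-37))
t=snap('top');im=t['image']
g=cv2.cvtColor(im,cv2.COLOR_BGR2GRAY)
m=(g[255:310,400:470]>150).astype(np.uint8)
c0=max(cv2.findContours(m,cv2.RETR_EXTERNAL,cv2.CHAIN_APPROX_NONE)[0],key=cv2.contourArea)
(x,y),rad=cv2.minEnclosingCircle(c0);print('cup',x+400,y+255,rad,onz(t,x+400,y+255,50))
s=snap('scene')
m=(cv2.cvtColor(s['image'],cv2.COLOR_BGR2GRAY)[195:245,470:512]<40).astype(np.uint8)
for v in(216,222,230): 
  xs=np.where(m[v-195])[0]; print(v,xs.min()+470,xs.max()+470)
print(proj(s,[[508.8,325.5,178],[508.8,325.5,130],[508.8,325.5,100]]))
E
```

```text
[-34.77   9.5   72.19  -0.09  98.73  90.05] [ 533.72 -308.9   309.35] [-89.91  -0.41 145.17]
(array([-2.49, 63.44, -4.93]), array([  0.29,  -0.41, 115.83]), array([ 0.,  0., -1.]))
(array([ -2.49,  63.44, -19.43]), array([  0.29,  -0.41, 115.83]), array([ 0.,  0., -1.]))
cup 427.4296875 282.0 38.48889923095703 [ 515.32 -277.02   50.  ]
216 492 505
222 490 504
230 487 493
[[499.83 214.78]
 [493.33 238.07]
 [489.44 251.88]]
```

Request:
move_arm --motion "0 3 0 0 0 7;-0.1 6.5 0 0 0 14;-0.3 10 0 0 0 21;-0.4 14 0 0 0 28;-0.5 18 0 0 0 35;-0.7 22 0 0 0 42;-0.9 26 0 0 0 49;-1.1 30 0 0 0 56;-1.3 33.5 0 0 0 63;-1.4 37 0 0 0 70"

```text
time: 15.4
tool_pos: [516.7, 64.4, 309.2]
tcp_rot: [-89.8, -0.1, -144.4]
ft_force: [1.3, 0.5, -1.0]
finger_gap: 85.5
```

Request:
move_arm --motion "-0.1 3.5 -1 0 0 7;-0.3 7 -2 0 0 14;-0.5 10.5 -3 0 0 21;-0.6 14 -4 0 0 28;-0.8 18 -4.5 0 0 35;-1 22 -4.9 0 0 42;-1.1 26.3 -4.9 0 0 46;-1.1 26.3 -4.9 0 0 46;-1.1 26.3 -4.9 0 0 46;-1.1 26.3 -4.9 0 0 46"

```text
time: 16.23
tool_pos: [506.4, 325.1, 260.2]
tcp_rot: [-89.9, -0.2, -98.8]
ft_force: [-0.4, 0.2, 0.4]
finger_gap: 85.2
```

```bash
python3 - <<'E'
from h import *
np.set_printoptions(precision=2,suppress=True)
st=readout.sense();print(st['joint_pos'],st['tool_pos'],st['tcp_rot'])
for P in((508.8,324.5,190),(508.8,324.5,113)):print(plan(P,28,0,-37))
t=snap('top');s=snap('scene')
g=cv2.cvtColor(t['image'],cv2.COLOR_BGR2GRAY)
m=(g[255:310,400:470]>140).astype(np.uint8)
for c in cv2.findContours(m,cv2.RETR_EXTERNAL,cv2.CHAIN_APPROX_NONE)[0]:
    if len(c)>20:
        (x,y),rad=cv2.minEnclosingCircle(c);print('cup',x+400,y+255,rad,onz(t,x+400,y+255,50))
a=cv2.resize(s['image'][130:330,390:590],(400,400));b=cv2.resize(t['image'][200:400,90:290],(400,400))
cv2.imwrite('pics/tor.png',np.hstack([b,a]))
E
```

```text
[27.99  6.87 80.11 -0.26 93.06 36.76] [506.41 325.06 260.24] [-89.88  -0.24 -98.79]
(array([ 0.24, -0.06, -7.02]), array([ 0.25,  0.08, -0.22]), array([ 0.,  0., -1.]))
(array([  0.24,  -0.06, -14.72]), array([ 0.25,  0.08, -0.22]), array([ 0.,  0., -1.]))
cup 458.0 299.5 12.419842720031738 [ 474.48 -345.8    50.  ]
cup 456.70000076293945 278.29999923706055 10.068862915039062 [ 523.13 -345.83   50.  ]
cup 425.5 282.0 37.13835525512695 [ 515.37 -272.55   50.  ]
```

View pics/tor.png

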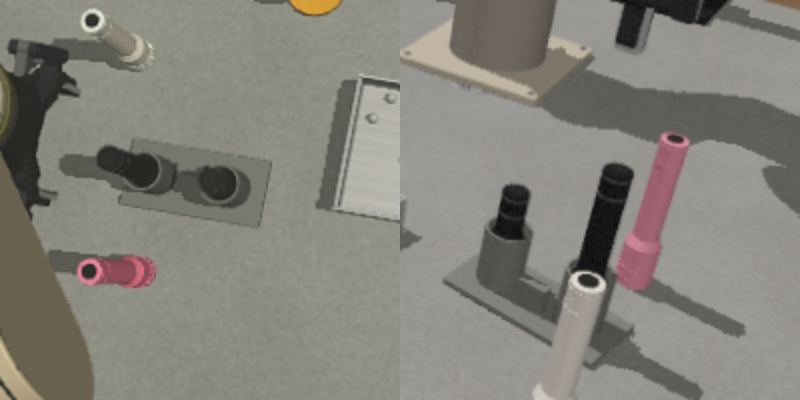

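The gripper is above the black torch, its jaws perpendicular to the tube row. The pink and white torches are clear of it. Now I descend and grip.

Request:
move_arm --motion "0.2 0 -3 0 0 0;0.2 0 -6 0 0 0;0.2 0 -9 0 0 0;0.2 0 -11 0 0 0;0.2 0 -13 0 0 0;0.2 0 -14.7 0 0 0;0.2 0 -14.7 0 0 0;0.2 0 -14.7 0 0 0"

```text
time: 17.0
tool_pos: [509.0, 323.8, 113.1]
tcp_rot: [-90.0, -0.3, -98.9]
ft_force: [-0.1, 0.1, 0.4]
finger_gap: 85.6
```

Request:
move_arm --motion "0 0 0 0 0 0;0 0 0 0 0 0;0 0 0 0 0 0;0 0 0 0 0 0;0 0 0 0 0 0;0 0 0 0 0 0;0 0 0 0 0 0;0 0 0 0 0 0;0 0 0 0 0 0;0 0 0 0 0 0" --fingers 1.5 --squeeze 90

```text
time: 17.83
tool_pos: [509.9, 325.9, 114.7]
tcp_rot: [-89.8, -0.2, -98.8]
ft_force: [-1.1, 0.2, 6.3]
finger_gap: 23.5
```

Request:
move_arm --motion "0 0 1.5 0 0 0;0 0 3 0 0 0;0 0 5 0 0 0;0 0 7 0 0 0;0 0 9 0 0 0;0 0 11 0 0 0;0 0 11 0 0 0;0 0 11 0 0 0"

```text
time: 18.5
tool_pos: [510.0, 325.8, 224.4]
tcp_rot: [-89.8, -0.1, -98.8]
ft_force: [0.1, 0.4, -1.8]
finger_gap: 23.3
```

The torch is out of the cradle and held. Its lens is about 102 mm beyond the TCP. Next I plan the final pose.

```bash
python3 - <<'E'
from h import *
np.set_printoptions(precision=2,suppress=True)
st=readout.sense();print(st['joint_pos'])
a=np.radians(-4);d=np.array([np.cos(a),np.sin(a),0]);c=np.array([530.6,21.2,4])
print(plan([650,16,280],-4,0,-37))
b=np.radians(43);T=c+202*(np.sin(b)*d+[0,0,np.cos(b)])
print(T,plan(T,-4,-43,-37))
E
```

```text
[27.87  7.78 82.83 -0.24 89.32 36.68]
(array([ 14.  , -30.98,   5.56]), array([  0.22,   0.12, -32.2 ]), array([ 0., -0., -1.]))
[668.03  11.59 151.73] (array([ 15.8 , -31.42,  -7.27]), array([ -8.92,  42.7 , -30.74]), array([-0.68,  0.05, -0.73]))
```

Request:
move_arm --motion "1 -1 2 0 0 0;2 -4 4 0 0 -4;4 -7 5.5 0 0 -8;6 -10.5 5.6 0 0 -12;8 -14 5.6 0 0 -16;10 -18 5.6 0 0 -20;12 -22 5.6 0 0 -24;13 -26 5.6 0 0 -28;14 -29 5.6 0 0 -32;14 -31 5.6 0 0 -32"

```text
time: 19.33
tool_pos: [649.6, 10.9, 275.9]
tcp_rot: [-90.0, -0.4, -131.2]
ft_force: [1.1, -1.0, -1.5]
finger_gap: 23.4
```

Request:
move_arm --motion "0 0 0 0.4 5 0;0.4 -0.1 0 0.7 10 0;0.8 -0.2 -1 1.1 15 0;1.2 -0.3 -2 1.4 20 0;1.5 -0.4 -4 1.8 25 0;1.8 -0.4 -6 2.1 30 0;1.8 -0.4 -8 2.5 35 0;1.8 -0.4 -10 3 40 0;1.8 -0.4 -11.5 3 43 0;1.8 -0.4 -12.8 3 43 0"

```text
time: 20.17
tool_pos: [646.0, 11.7, 132.7]
tcp_rot: [-128.1, -25.0, -122.0]
ft_force: [-0.4, 0.3, -8.4]
finger_gap: 23.4
```

Request:
move_arm --motion "0 0 0 0 0 0;0 0 0 0 0 0;0 0 0 0 0 0;0 0 0 0 0 0"

```text
time: 20.5
tool_pos: [654.4, 11.5, 154.9]
tcp_rot: [-125.8, -23.8, -122.9]
ft_force: [-0.5, -0.1, -1.5]
finger_gap: 23.3
```

```bash
python3 - <<'E'
from h import *
np.set_printoptions(precision=2,suppress=True)
st=readout.sense();print(st['joint_pos'],st['tool_pos'],st['tcp_rot'],st['ft_force'],st['finger_gap'],st['qd'])
u=Ro.from_euler('xyz',st['tcp_rot'],degrees=True).apply([0,1,0])
L=st['tool_pos']+102*u; c=np.array([530.6,21.2,4]); k=(c-L)@u
print('lens',L,'dist',k,'off axis',np.linalg.norm(c-L-k*u),'tilt',np.degrees(np.arccos(-u[2])))
t=snap('top');s=snap('scene')
print('lens px',proj(s,L),'centre px',proj(s,c),'tail',proj(s,L-165*u))
cv2.imwrite('pics/fin.png',np.hstack([cv2.resize(s['image'][80:330,200:450],(400,400)),cv2.resize(t['image'][150:350,270:470],(400,400))]))
E
```

```text
[ -3.55  77.46   1.28   0.19 143.33  37.29] [654.45  11.52 154.92] [-125.78  -23.79 -122.94] [-0.5  -0.14 -1.48] 23.252087521032 [-0.01  0.08 -0.03  0.05 -0.08 -0.01]
lens [586.25  15.95  79.2 ] dist 93.26140373129485 off axis 9.06738269449977 tilt 42.07128198119474
lens px [[324.32 219.98]] centre px [[340.43 239.52]] tail [[285.   184.89]]
```

View pics/fin.png

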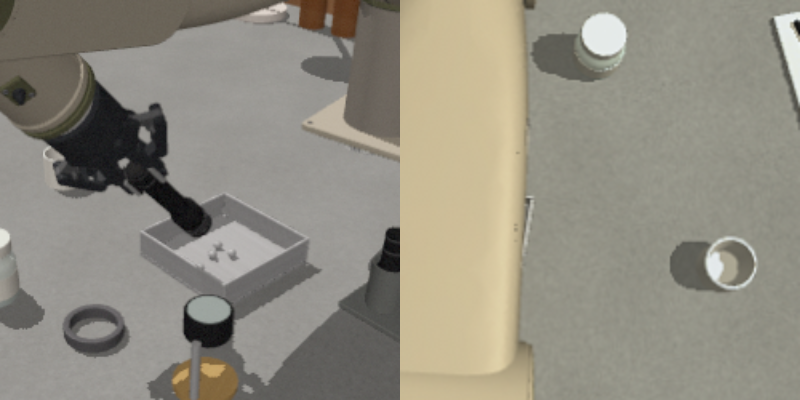

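The picture shows the torch held slanting, its lens at about (325,221), matching the predicted (324,220). The cup stands upright and empty, and the balls are in the tray. The elbow is at its stretch limit (j3 = 1.28), so I'll bring the arm in a little with a slightly steeper torch.

```bash
cat > chk.py <<'E'
from h import *
np.set_printoptions(precision=2,suppress=True)
st=readout.sense();print(st['time'],st['joint_pos'],st['ft_force'],st['finger_gap'],st['qd'])
u=Ro.from_euler('xyz',st['tcp_rot'],degrees=True).apply([0,1,0])
L=st['tool_pos']+102*u; c=np.array([530.6,21.2,4]); k=(c-L)@u
print('lens',L,'dist',k,'off axis',np.linalg.norm(c-L-k*u),'tilt',np.degrees(np.arccos(-u[2])))
a=np.radians(-4);d=np.array([np.cos(a),np.sin(a),0])
b=np.radians(37);T=c+193*(np.sin(b)*d+[0,0,np.cos(b)])
print(T,plan(T,-4,-37,-37))
E
python3 chk.py
```

```text
20.6 [ -3.55  77.54   1.28   0.19 143.33  37.28] [-0.62  0.73 -1.86] 23.30010295066032 [-0.03  1.19  0.08  0.07  0.06 -0.07]
lens [585.87  15.93  78.43] dist 92.42055235346727 off axis 8.971821099031368 tilt 42.15773790660392
[646.47  13.1  158.14] (array([-0.77,  0.16,  0.41]), array([-0.34, -5.15, -0.28]), array([-0.6 ,  0.04, -0.8 ]))
```

Request:
move_arm --motion "-0.3 0 0.1 0 -1.5 0;-0.5 0.1 0.2 0 -3 0;-0.8 0.2 0.4 -0.3 -5.2 -0.3;-0.8 0.2 0.4 -0.3 -5.2 -0.3;-0.8 0.2 0.4 -0.3 -5.2 -0.3;-0.8 0.2 0.4 -0.3 -5.2 -0.3;-0.8 0.2 0.4 -0.3 -5.2 -0.3"

```text
time: 21.18
tool_pos: [646.1, 13.4, 154.7]
tcp_rot: [-121.3, -21.3, -125.0]
ft_force: [0.5, -0.4, -1.5]
finger_gap: 23.1
```

```bash
python3 chk.py
```

```text
21.1833 [ -3.55  61.7   24.67   0.42 130.87  37.62] [ 0.48 -0.38 -1.48] 23.147027235978012 [ 0.02  1.21  0.5   0.03 -0.38  0.05]
lens [584.52  17.75  73.45] dist 87.9861663886818 off axis 1.0559371313417738 tilt 37.24190932059462
[646.47  13.1  158.14] (array([ 0.04, -0.03,  0.35]), array([-0.06, -0.24,  0.03]), array([-0.6 ,  0.04, -0.8 ]))
```

Request:
move_arm --motion "0 0 0.3 0 0 0;0 0 0.3 0 0 0;0 0 0.3 0 0 0;0 0 0.3 0 0 0;0 0 0.3 0 0 0;0 0 0.3 0 0 0;0 0 0.3 0 0 0;0 0 0.3 0 0 0"

```text
time: 21.85
tool_pos: [644.6, 13.5, 156.4]
tcp_rot: [-121.5, -21.4, -124.9]
ft_force: [-0.1, -0.1, -0.8]
finger_gap: 23.7
```

```bash
python3 chk.py; python3 - <<'E'
from h import *
s=snap('scene'); cv2.imwrite('pics/fin2.png',cv2.resize(s['image'][130:330,150:450],None,fx=2.6,fy=2.6,interpolation=cv2.INTER_CUBIC))
E
```

```text
21.85 [ -3.55  61.56  24.79   0.43 131.07  37.64] [-0.11 -0.11 -0.79] 23.671560730402142 [ 0.01 -0.14  0.15 -0.02 -0.03 -0.06]
lens [582.8   17.94  75.39] dist 88.47467862174621 off axis 1.9162116481502534 tilt 37.43148871503727
[646.47  13.1  158.14] (array([ 0.18, -0.04,  0.18]), array([-0.07, -0.43,  0.03]), array([-0.6 ,  0.04, -0.8 ]))
```

View pics/fin2.png

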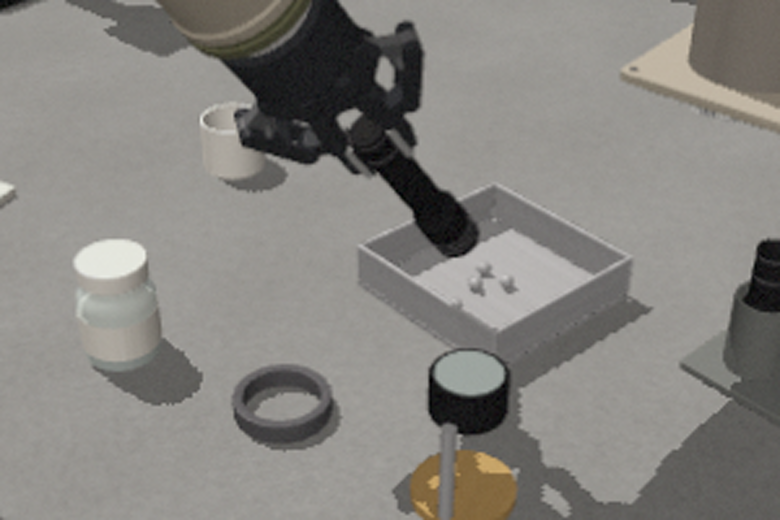

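The torch is held with its lens at crop (457,238) over the tray. The cup stands upright at (232,140), the jar, ring and magnifier look undisturbed, and the arm is still. I'm handing in.

```bash
python3 -c "
from bench import r
print(r.hand_in())"
```

```text
the job is handed in; nothing more can be done
None
```

I poured all six balls into the tray, stood the empty cup back on the bench and released it. I then drew the long black torch from its cradle and handed in while holding it over the tray at 21.9 s; the system gave no verdict.

- **Balls:** all six could be counted in the tray in the top view after the pour. In the final scene view four are clearly visible; the rest are behind the torch or the tray wall.
- **Cup:** it looks upright, empty and clear of the gripper in the pictures. My automatic check of its position after release failed because the mask caught other bright pixels, so this rests on the pictures.
- **Torch:** computed from the tool pose, it is tilted 37° with its lens 75 mm up and 88 mm along the axis from the middle of the tray floor. Its axis passes about 2 mm from that point, and the arm was still.
- **Tilt below 45°:** at about 42° the elbow was at its stretch limit, so I steepened the torch to 37°. That is still within the 27–62° allowed.
- **Bystanders:** the jar, ring and magnifier look unmoved in the last view. The short torch is only partly in that picture, still in its tube.
- **Cup grip:** the first grip was off the cup's axis, so I set the cup down and regripped it before the pour.

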